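# Open the bench supply gate valve and back it off

## Robot

A 6-joint arm with a two-finger parallel gripper is mounted at the origin on the work surface. World frame = base frame: x ahead of the robot, y to its left, z up, the work surface at z = 0. Lengths are in m, angles in degrees, forces in N, time in s.
With the tool pointing down it reaches from about 0.35 to 0.875 m from the base axis. Payload 4.2 kg.
Tool frame: the origin (TCP) lies at the very end of the fingers, on their centre line; the grasp point (between the pads) lies 19 mm behind it; z points along the fingers, x is the direction in which the jaws open and shut, and the axes are right-handed (so a half turn about z gives the same grasp; the last joint's range is limited). The gripper opens to 87 mm and grips with 3 to 60 N. Pads are 19 mm wide; open, the fingers measure 117 mm over their backs; the gripper's body (75 mm by 190 mm) begins 51 mm behind the grasp point.
Start: joints at [82.139, 22.042, 0.453, 0, -68.411, -14.817], TCP at [0.241, 0.577, 0.223] pointing down, gripper open.
Joint ranges: [-179.83, 179.83], [-69.29, 118.12], [-61.27, 80.66], [-181.25, 117.63], [-171.15, -9.14], [-177.46, 177.46]. Speed limits (degrees/s): [159.86, 159.86, 180, 180, 180, 180].

## Interface

Orientations are given as a 3x3 rotation matrix whose columns are the frame's x, y, z axes.
In Python, from station import sense, capture, finish_job gives the robot as it stands.
- The arm moves only by the shell command python3 -m crank 'ROWS' [OPENING]. ROWS is JSON, a list of rows, each a list of 4 numbers: the shift along the tool's x, y, z in m, then the turn about the tool's z in rad. A call has 1 to 5 rows; each row shifts and turns the commanded pose from where the row before left it, along the tool's axes as they then stand; what a row does not reach is not made up. A row lasts 1/12 s, in which the tool goes at most 41.7 mm and 7.16 degrees, less where a joint would pass 70% of its speed; a pose out of reach is approached as far as the arm can. A call with a gripper value outside its range is refused whole. OPENING is the finger opening in m, from 0 to 0.087, set as the call begins (- or left out, the last holds). The fingers move at their own pace and stop on an object; the grip force is fixed at half the most. Time passes only in rows, so rows that do not move let the fingers close. It gives the time, the measured TCP pose, the force and the opening at its end, in the units of the state.
- sense(): the state, without advancing time (a new reading comes with each control period).
- capture(name): name is "scene" or "top"; returns a dict with "pixels" (420x560x3 uint8, red, green, blue), "depth" (420x560 float32, m along the optical axis (not along the pixel's ray), 0 where there is no reading), "fx", "fy", "cx", "cy" (pixels), "world_from_camera" (4x4, takes a point from camera to world coordinates). Camera axes: x right, y down, z forward; pixel columns grow to the right and rows downward; lengths in m; the calibration is good to about 2 mm. A picture is of the moment at which its call begins.
- finish_job(): hands the job in, once; it reports no verdict.
The state is a dict: "time_s": time; "joints": joint angles; "joint_velocities": joint speeds; "effort": joint torques, N m; "tcp_pos": TCP position; "ee_rot": TCP orientation; "wrist_force": force on the tool from outside, world axes, zero at the start; "moment": the same for the moment, N m; "gripper_width": opening from 0.0 (shut) to 1.0 (fully open).
Only numpy, scipy, OpenCV 4.12 (cv2) and the standard library are available. Lean on these libraries where they do the work, as an engineer would, in place of code of your own. Each camera call takes 0.05 s, during which the arm holds its last target.

## Task

Open the larger of the two gate valves on the lab bench: crank its handwheel anticlockwise (seen from above) until you feel it come up against its stop, then turn it back clockwise a quarter turn so it cannot seize, and let go. Leave the smaller valve as it is set.

Things in the scene. Friction and masses are not known exactly. Their poses are not given: they have to be found in the camera images.
- supply_hub (a point): Centre of the larger gate valve's grey handwheel (142 mm over the rim, three spokes, on a brass valve body fixed upright to the bench), on its vertical turning axis, in the mid-plane of the rim, 135 mm above the bench. z is up, x points from the axis to the crank handle. The rim is 12 mm thick; the hub rises 17 mm above this point. The wheel turns with slight friction (about 2 N at the handle) and stays where it is left.
- supply_crank (a point): Grip point on the larger wheel's upright black crank handle: on the handle's centre line, 40 mm above the mid-plane of the rim and 175 mm above the bench. The handle is a round cylinder 18 mm in diameter and 50 mm tall, from 9 to 59 mm above the rim's mid-plane (top 19 mm above this point), standing 60 mm from the wheel's axis on a 20 mm wide boss. It spins freely on its own pin, so it can be held in a gripper that keeps its heading while the wheel goes round.
- supply_wheel (a joint): Angle of the larger handwheel in rad, counted over all turns: 0 = fully closed, grows anticlockwise seen from above (opening), rigid end stop at 12.57 (two full turns, fully open). It starts between 1.5 and 5.0, so 1.2 to 1.8 turns short of the open stop.
- drain_crank (a point): Bystander, to be left alone: grip point on the upright black crank handle of the smaller gate valve (wheel 92 mm over the rim at 115 mm above the bench; handle 16 mm in diameter, 36 mm tall, 35 mm from its axis), 31 mm above the mid-plane of its rim; handle top 160 mm above the bench. It stands 0.22 m or more from the larger valve, and turns as easily. It may be to the left or to the right.

How it is judged:
By the outcome, as a careful person would: the job done as asked, in the order asked, and still so for the second after the job is handed in, with the robot touching nothing.
It also fails if it takes over 67 s, if anything falls off the work surface, if the arm or the gripper's body presses on something with over 40 N, if the wrist force passes 120 N, or if a joint passes its speed limit or range.

## Working session

There is one attempt and no reset: what is moved stays moved. The work goes in short steps, Python scripts to look and compute and a shell command to move; the robot and the scene stay as the last step left them, time stands still between calls to the robot, and variables do not carry over. Pictures are saved under pics/ and viewed, and the job is handed in when it is done.

```bash
mkdir -p pics; ls
python3 - <<'E'
from station import sense,capture
import cv2
s=sense();print(s)
for n in("scene","top"):
    c=capture(n);cv2.imwrite(f"pics/{n}0.png",c["pixels"][:,:,::-1]);print(c["fx"],c["cx"],c["cy"],c["world_from_camera"])
E
```

```text
pics
{'time_s': 0.0, 'joints': array([ 8.21383013e+01,  2.20888221e+01,  3.80517888e-01, -2.95490335e-02,
       -6.84113295e+01, -1.48178483e+01]), 'joint_velocities': array([ 0.02035754,  0.00258777, -0.0216515 ,  0.04465004,  0.00878233,
        0.09627325]), 'effort': array([ 1.73735876e-03, -3.90670109e+01,  1.87409753e+01,  4.21989307e+00,
        1.10375145e-02, -1.74641277e-04]), 'tcp_pos': array([0.24072006, 0.57613084, 0.22148363]), 'ee_rot': array([[-3.85751422e-01, -9.22602440e-01, -7.60637431e-04],
       [-9.22600269e-01,  3.85752166e-01, -2.00273670e-03],
       [ 2.14114730e-03, -7.07942311e-05, -9.99997705e-01]]), 'wrist_force': array([-0.54650454, -0.49749503, -0.98481501]), 'moment': array([ 0.00378075,  0.02208328, -0.01135504]), 'gripper_width': 1.001504992729963}
417.6380953153922 280.241404925504 212.69048595289794 [[-0.71478202  0.43004489 -0.5514962   0.93266029]
 [ 0.69928315  0.45017728 -0.55528685  0.33921073]
 [ 0.00947279 -0.78256106 -0.62250177  0.59326982]
 [ 0.          0.          0.          1.        ]]
496.48187469311637 281.76824114811853 211.7763114517212 [[ 0.00131796 -0.99165374  0.12892291  0.47679187]
 [-0.99975694  0.00153061  0.02199361 -0.02090142]
 [-0.02200738 -0.12892056 -0.99141069  1.04707491]
 [ 0.          0.          0.          1.        ]]
```

View pics/scene0.png

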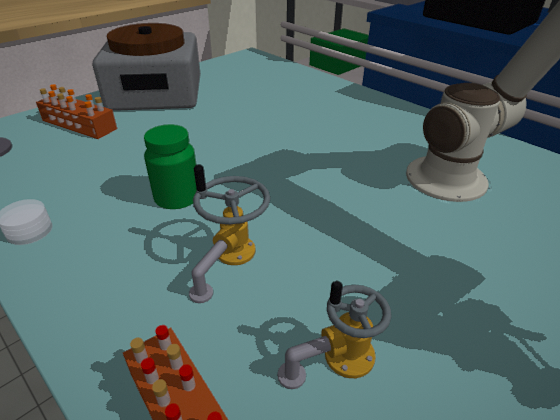

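View pics/top0.png

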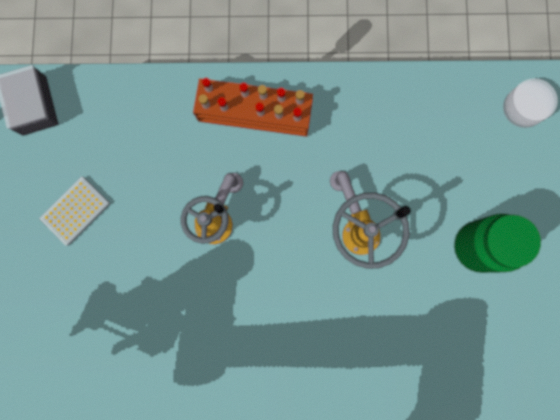

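The top view shows the larger wheel's hub at about (371,230) and its crank at about (403,212). The smaller valve is at (204,219) and the green jar at about (500,242). I'll enlarge the large wheel and measure it.

```bash
cat > h.py <<'E'
import numpy as np
def ray(c,u,v,z):
    T=c["world_from_camera"];d=T[:3,:3]@np.array([(u-c["cx"])/c["fx"],(v-c["cy"])/c["fy"],1]);o=T[:3,3]
    return o+d*(z-o[2])/d[2]
def pt(c,u,v):
    z=c["depth"][v,u];T=c["world_from_camera"]
    return T[:3,:3]@np.array([(u-c["cx"])/c["fx"]*z,(v-c["cy"])/c["fy"]*z,z])+T[:3,3]
def cloud(c):
    z=c["depth"];v,u=np.indices(z.shape);T=c["world_from_camera"]
    P=np.stack([(u-c["cx"])/c["fx"]*z,(v-c["cy"])/c["fy"]*z,z],-1)@T[:3,:3].T+T[:3,3];P[z==0]=np.nan
    return P
E
python3 - <<'E'
from h import *
from station import capture
import cv2
from scipy.optimize import least_squares
for n in("top","scene"):
    c=capture(n);P=cloud(c);px=c["pixels"].astype(int)
    g=ray(c,371,230,.145) if n=="top" else g
    d=np.hypot(P[...,0]-g[0],P[...,1]-g[1]);z=P[...,2]
    m=(d<.085)&(d>.055)&(z>.125)&(z<.147)
    q=P[m];r=least_squares(lambda p:np.hypot(q[:,0]-p[0],q[:,1]-p[1])-p[2],[g[0],g[1],.065],loss="soft_l1",f_scale=.003)
    print(n,"hub",r.x,m.sum())
    m=(d<.09)&(z>.165)&(z<.2);q=P[m]
    print("handle",q.mean(0),q.min(0),q.max(0),m.sum())
    m=m&(z>.188);print("top",P[m].mean(0),m.sum())
    if n=="top":
        print(ray(c,403,212,.19),pt(c,500,242),pt(c,465,242)); print("small",ray(c,204,219,.12))
        cv2.imwrite("pics/crop.png",cv2.resize(px[170:290,300:460].astype(np.uint8)[:,:,::-1],None,fx=5,fy=5,interpolation=cv2.INTER_CUBIC))
        m=(px[...,1]>px[...,0]*2)&(px[...,1]>px[...,2]*2)&(z>.03);print("jar",np.nanmin(P[m],0),np.nanmax(P[m],0))
E
```

```text
top hub [ 0.56184131 -0.1624112   0.06423645] 1402
handle [ 0.59008398 -0.21354991  0.18872118] [ 0.58250141 -0.22408088  0.16755102] [ 0.59964114 -0.20669337  0.19845447] 117
top [ 0.59091751 -0.21490389  0.1930904 ] 85
[ 0.58753101 -0.21188476  0.19      ] [ 0.53727455 -0.38603289  0.16440641] [ 0.54326433 -0.35487674  0.07718143]
small [0.58383317 0.1463892  0.12      ]
jar [ 0.48876829 -0.45368289  0.03053096] [ 0.59013803 -0.35403064  0.17058147]
scene hub [ 0.56333671 -0.15921724  0.06429305] 1153
handle [ 0.59311458 -0.21031201  0.18179259] [ 0.58218121 -0.22078289  0.16511408] [ 0.59998124 -0.20448593  0.19524664] 163
top [ 0.59218937 -0.21182199  0.19228678] 55
```

View pics/crop.png

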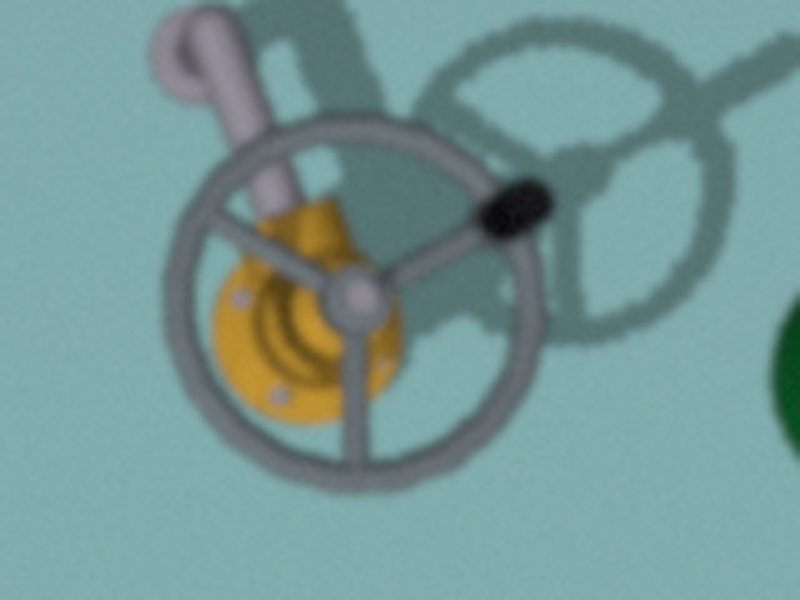

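```bash
python3 -m crank '[[0,0,0,-0.099],[0,0,0,-0.099],[0,0,0,-0.099],[0,0,0,-0.099],[0,0,0,0]]'; python3 -m crank '[[0.02,-0.009,0,0],[0.036,-0.016,0,0],[0.036,-0.016,0,0],[0.036,-0.016,0,0],[0.036,-0.016,0,0]]'
python3 -c "
from station import sense
print(sense())"
```

```text
time_s: 0.62
tcp_pos: [0.2409, 0.5765, 0.2223]
ee_rot: [[0.002, -1.0, -0.0], [-1.0, -0.002, -0.001], [0.001, 0.0, -1.0]]
wrist_force: [-0.4, 0.8, -0.2]
gripper_width: 1.0
time_s: 1.03
tcp_pos: [0.3142, 0.4109, 0.2224]
ee_rot: [[-0.002, -1.0, -0.0], [-1.0, 0.002, -0.0], [0.0, 0.0, -1.0]]
wrist_force: [1.0, 0.5, 0.2]
gripper_width: 1.0
{'time_s': 1.0333, 'joints': array([ 7.05896710e+01,  1.15520828e+01, -1.44916470e+01,  1.84082105e-03,
       -6.39738476e+01,  1.92969841e+01]), 'joint_velocities': array([-36.48829606, -23.59836232, -30.71138263,   0.29250042,
         7.67536502,  35.75837167]), 'effort': array([  3.72653291, -27.59280503,  18.54363084,   3.86724025,
        -0.06737109,  -0.43819802]), 'tcp_pos': array([0.31423416, 0.41093079, 0.22240524]), 'ee_rot': array([[-1.96412686e-03, -9.99998068e-01, -7.47237632e-05],
       [-9.99998026e-01,  1.96414912e-03, -2.98939894e-04],
       [ 2.99086085e-04,  7.41364599e-05, -9.99999953e-01]]), 'wrist_force': array([0.98114696, 0.47183386, 0.22493713]), 'moment': array([-0.05829639, -0.08568772, -0.00610054]), 'gripper_width': 0.9999897338390614}
```

```bash
python3 -m crank '[[0.036,-0.016,0,0],[0.036,-0.016,0,0],[0.036,-0.016,0,0],[0.036,-0.016,0,0],[0.036,-0.016,0,0]]';python3 -m crank '[[0.036,-0.016,0,0],[0.036,-0.016,0,0],[0.036,-0.016,0,0],[0.036,-0.016,0,0],[0.036,-0.016,0,0]]';python3 -m crank '[[0.036,-0.016,0,0],[0.036,-0.016,0,0],[0.036,-0.016,0,0],[0.036,-0.016,0,0],[0.020,-0.010,0,0]]';python3 -m crank '[[0,0,0,0],[0,0,0,0]]'
```

```text
time_s: 1.45
tcp_pos: [0.3942, 0.2308, 0.2228]
ee_rot: [[-0.002, -1.0, 0.0], [-1.0, 0.002, 0.0], [-0.0, -0.0, -1.0]]
wrist_force: [1.6, 0.3, 0.2]
gripper_width: 1.003
time_s: 1.87
tcp_pos: [0.4744, 0.0508, 0.2228]
ee_rot: [[-0.002, -1.0, 0.001], [-1.0, 0.002, 0.0], [-0.0, -0.001, -1.0]]
wrist_force: [0.9, 0.1, 0.8]
gripper_width: 1.001
time_s: 2.28
tcp_pos: [0.5489, -0.1146, 0.2223]
ee_rot: [[-0.005, -1.0, -0.0], [-1.0, 0.005, -0.001], [0.001, 0.0, -1.0]]
wrist_force: [1.2, 0.2, 0.4]
gripper_width: 0.999
time_s: 2.45
tcp_pos: [0.548, -0.1123, 0.2218]
ee_rot: [[-0.005, -1.0, -0.001], [-1.0, 0.005, 0.0], [-0.0, 0.001, -1.0]]
wrist_force: [-0.3, -0.3, 0.2]
gripper_width: 1.0
```

```bash
python3 -m crank '[[0.034,-0.014,0,0],[0.033,-0.014,0,0],[0.033,-0.015,0,0],[0,0,0,0],[0,0,0,0]]'
python3 - <<'E'
from station import sense,capture
import cv2
print(sense()["tcp_pos"])
o=[]
for n,b in(("scene",(110,240,130,300)),("top",(130,270,320,490))):
    c=capture(n)["pixels"][b[0]:b[1],b[2]:b[3],::-1];o.append(cv2.resize(c,(560,430),interpolation=cv2.INTER_CUBIC)[:,80:480])
cv2.imwrite("pics/above.png",cv2.hconcat(o))
E
```

```text
time_s: 2.87
tcp_pos: [0.5909, -0.2112, 0.2217]
ee_rot: [[-0.002, -1.0, -0.001], [-1.0, 0.002, 0.001], [-0.001, 0.001, -1.0]]
wrist_force: [-0.3, 0.2, -0.1]
gripper_width: 0.998
[ 0.59092867 -0.21123771  0.22174952]
```

View pics/above.png

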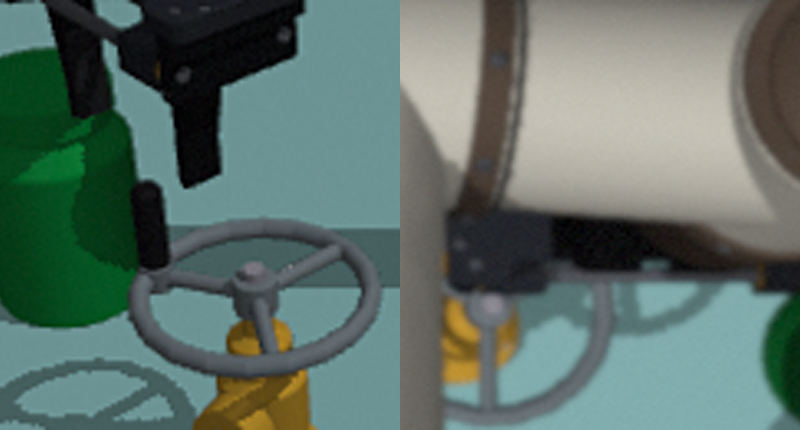

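The left panel (scene view) shows the fingers on both sides of the black handle (~(150,220)) and above it. I'll descend and grip.

```bash
python3 -m crank '[[0,0,0.02,0],[0,0,0.02,0],[0,0,0.014,0],[0,0,0.008,0],[0,0,0,0]]';python3 -m crank '[[0,0,0,0],[0,0,0,0],[0,0,0,0],[0,0,0,0],[0,0,0,0]]' 0.010;python3 -m crank '[[0,0,0,0],[0,0,0,0],[0,0,0,0]]'
```

```text
time_s: 3.38
tcp_pos: [0.5898, -0.2095, 0.1591]
ee_rot: [[0.002, -1.0, -0.004], [-1.0, -0.002, 0.001], [-0.001, 0.004, -1.0]]
wrist_force: [-0.2, 0.2, -0.2]
gripper_width: 1.0
time_s: 3.8
tcp_pos: [0.5914, -0.2113, 0.1613]
ee_rot: [[0.0, -1.0, 0.001], [-1.0, -0.0, -0.0], [0.0, -0.001, -1.0]]
wrist_force: [-0.4, 0.4, 0.2]
gripper_width: 0.71
time_s: 4.05
tcp_pos: [0.5911, -0.2113, 0.1606]
ee_rot: [[0.0, -1.0, 0.0], [-1.0, -0.0, -0.0], [0.0, -0.0, -1.0]]
wrist_force: [0.2, -0.7, 0.1]
gripper_width: 0.482
```

```bash
python3 -m crank '[[0,0,0,0],[0,0,0,0],[0,0,0,0],[0,0,0,0],[0,0,0,0]]';python3 -m crank '[[0,0,0,0],[0,0,0,0],[0,0,0,0]]'
```

```text
time_s: 4.47
tcp_pos: [0.5916, -0.2125, 0.1606]
ee_rot: [[-0.0, -1.0, 0.001], [-1.0, 0.0, -0.002], [0.002, -0.001, -1.0]]
wrist_force: [1.0, -5.1, -2.4]
gripper_width: 0.197
time_s: 4.72
tcp_pos: [0.5916, -0.2125, 0.1606]
ee_rot: [[-0.0, -1.0, 0.001], [-1.0, 0.0, -0.002], [0.002, -0.001, -1.0]]
wrist_force: [1.2, -4.9, -2.1]
gripper_width: 0.196
```

```bash
python3 - <<'E'
import numpy as np
a=np.radians(-60.5+10*np.arange(37));x=.0600*np.cos(a);y=.06*np.sin(a)
x[0]=.0285;y[0]=-.0503
cx,cy=x[0],y[0]
for k in range(36):
    dx=round(-(y[k+1]-cy),3 if 0 else 4);dy=round(-(x[k+1]-cx),4);cx-=dy;cy-=dx
    print(f"[{dx:g},{dy:g},0,0]",end=",\n"if k%5==4 else",")
E
python3 -m crank '[[-0.002,-0.004,0,0],[0,0,0,0]]'
```

```text
[-0.004,-0.0097,0,0],[-0.0073,-0.0074,0,0],[-0.0085,-0.0061,0,0],[-0.0095,-0.0045,0,0],[-0.0101,-0.0028,0,0],
[-0.0104,-0.001,0,0],[-0.0104,0.0008,0,0],[-0.0101,0.0026,0,0],[-0.0095,0.0044,0,0],[-0.0087,0.0059,0,0],
[-0.0074,0.0073,0,0],[-0.0061,0.0085,0,0],[-0.0045,0.0095,0,0],[-0.0028,0.0101,0,0],[-0.001,0.0104,0,0],
[0.0008,0.0104,0,0],[0.0026,0.0101,0,0],[0.0044,0.0095,0,0],[0.0059,0.0087,0,0],[0.0073,0.0074,0,0],
[0.0085,0.0061,0,0],[0.0095,0.0045,0,0],[0.0101,0.0028,0,0],[0.0104,0.001,0,0],[0.0104,-0.0008,0,0],
[0.0101,-0.0026,0,0],[0.0095,-0.0044,0,0],[0.0087,-0.0059,0,0],[0.0074,-0.0073,0,0],[0.0061,-0.0085,0,0],
[0.0045,-0.0095,0,0],[0.0028,-0.0101,0,0],[0.001,-0.0104,0,0],[-0.0008,-0.0104,0,0],[-0.0026,-0.0101,0,0],
[-0.0044,-0.0095,0,0],time_s: 4.88
tcp_pos: [0.5954, -0.2096, 0.1605]
ee_rot: [[0.0, -1.0, 0.0], [-1.0, -0.0, -0.001], [0.001, -0.0, -1.0]]
wrist_force: [0.9, -3.1, -0.9]
gripper_width: 0.196
```

```bash
python3 -m crank '[[-0.002,-0.0057,0,0],[-0.0073,-0.0074,0,0],[-0.0085,-0.0061,0,0],[-0.0095,-0.0045,0,0],[-0.0101,-0.0028,0,0]]'; python3 -m crank '[[-0.0104,-0.001,0,0],[-0.0104,0.0008,0,0]]'
```

```text
time_s: 5.3
tcp_pos: [0.6172, -0.1711, 0.1605]
ee_rot: [[-0.0, -1.0, -0.012], [-1.0, 0.0, 0.001], [-0.001, 0.012, -1.0]]
wrist_force: [-12.2, -1.5, 8.2]
gripper_width: 0.198
time_s: 5.47
tcp_pos: [0.6165, -0.1514, 0.1605]
ee_rot: [[-0.0, -1.0, -0.014], [-1.0, 0.0, -0.001], [0.001, 0.014, -1.0]]
wrist_force: [-13.4, -5.0, 8.0]
gripper_width: 0.196
```

Fitting the gripped handle's track puts the hub near (0.5577, -0.1632), a 4 mm correction. I'll recompute the circle from that.

```bash
cat > rows.py <<'E'
import numpy as np,sys
def rows(c,cmd,a0,step,n,r=.06):
    a=np.radians(a0+step*np.arange(1,n+1));X=c[0]+r*np.cos(a);Y=c[1]+r*np.sin(a);x,y=cmd
    for k in range(n):
        dx=round(-(Y[k]-y),4);dy=round(-(X[k]-x),4);x-=dy;y-=dx
        print(f"[{dx:g},{dy:g},0,0]",end=f"  #{a0+step*(k+1):.0f} {x:.4f} {y:.4f}\n"if k%5==4 else",")
E
python3 -c "
from rows import *
rows((.5577,-.1632),(.6217,-.1511),10,10,50)"
```

```text
[-0.0084,0.0076,0,0],[-0.0095,0.0044,0,0],[-0.0086,0.006,0,0],[-0.0074,0.0074,0,0],[-0.006,0.0086,0,0]  #60 0.5877 -0.1112
[-0.0044,0.0095,0,0],[-0.0027,0.0101,0,0],[-0.0009,0.0104,0,0],[0.0009,0.0104,0,0],[0.0027,0.0101,0,0]  #110 0.5372 -0.1068
[0.0044,0.0095,0,0],[0.006,0.0086,0,0],[0.0074,0.0074,0,0],[0.0086,0.006,0,0],[0.0095,0.0044,0,0]  #160 0.5013 -0.1427
[0.0101,0.0027,0,0],[0.0104,0.0009,0,0],[0.0104,-0.0009,0,0],[0.0101,-0.0027,0,0],[0.0095,-0.0044,0,0]  #210 0.5057 -0.1932
[0.0086,-0.006,0,0],[0.0074,-0.0074,0,0],[0.006,-0.0086,0,0],[0.0044,-0.0095,0,0],[0.0027,-0.0101,0,0]  #260 0.5473 -0.2223
[0.0009,-0.0104,0,0],[-0.0009,-0.0104,0,0],[-0.0027,-0.0101,0,0],[-0.0044,-0.0095,0,0],[-0.006,-0.0086,0,0]  #310 0.5963 -0.2092
[-0.0074,-0.0074,0,0],[-0.0086,-0.006,0,0],[-0.0095,-0.0044,0,0],[-0.0101,-0.0027,0,0],[-0.0104,-0.0009,0,0]  #360 0.6177 -0.1632
[-0.0104,0.0009,0,0],[-0.0101,0.0027,0,0],[-0.0095,0.0044,0,0],[-0.0086,0.006,0,0],[-0.0074,0.0074,0,0]  #410 0.5963 -0.1172
[-0.006,0.0086,0,0],[-0.0044,0.0095,0,0],[-0.0027,0.0101,0,0],[-0.0009,0.0104,0,0],[0.0009,0.0104,0,0]  #460 0.5473 -0.1041
[0.0027,0.0101,0,0],[0.0044,0.0095,0,0],[0.006,0.0086,0,0],[0.0074,0.0074,0,0],[0.0086,0.006,0,0]  #510 0.5057 -0.1332
```

```bash
python3 -m crank '[[-0.0084,0.0076,0,0],[-0.0095,0.0044,0,0],[-0.0086,0.006,0,0],[-0.0074,0.0074,0,0],[-0.006,0.0086,0,0]]'; python3 -m crank '[[-0.0044,0.0095,0,0],[-0.0027,0.0101,0,0],[-0.0009,0.0104,0,0],[0.0009,0.0104,0,0],[0.0027,0.0101,0,0]]'
```

```text
time_s: 5.88
tcp_pos: [0.5871, -0.111, 0.1605]
ee_rot: [[0.001, -1.0, -0.001], [-1.0, -0.001, -0.001], [0.001, 0.001, -1.0]]
wrist_force: [-1.6, -7.9, 0.7]
gripper_width: 0.195
time_s: 6.3
tcp_pos: [0.5382, -0.1063, 0.1605]
ee_rot: [[0.001, -1.0, 0.004], [-1.0, -0.001, 0.0], [-0.0, -0.004, -1.0]]
wrist_force: [4.0, -5.5, -4.6]
gripper_width: 0.193
```

```bash
python3 -m crank '[[0.0044,0.0095,0,0],[0.006,0.0086,0,0],[0.0074,0.0074,0,0],[0.0086,0.006,0,0],[0.0095,0.0044,0,0]]'; python3 -m crank '[[0.0101,0.0027,0,0],[0.0104,0.0009,0,0],[0.0104,-0.0009,0,0],[0.0101,-0.0027,0,0],[0.0095,-0.0044,0,0]]'
```

```text
time_s: 6.72
tcp_pos: [0.5009, -0.1427, 0.1605]
ee_rot: [[0.0, -1.0, 0.001], [-1.0, -0.0, 0.001], [-0.001, -0.001, -1.0]]
wrist_force: [3.3, 0.8, -3.4]
gripper_width: 0.194
time_s: 7.13
tcp_pos: [0.5057, -0.1942, 0.1605]
ee_rot: [[-0.0, -1.0, -0.001], [-1.0, 0.0, 0.001], [-0.001, 0.001, -1.0]]
wrist_force: [2.0, 4.6, -1.0]
gripper_width: 0.197
```

```bash
python3 -m crank '[[0.0086,-0.006,0,0],[0.0074,-0.0074,0,0],[0.006,-0.0086,0,0],[0.0044,-0.0095,0,0],[0.0027,-0.0101,0,0]]'; python3 -m crank '[[0.0009,-0.0104,0,0],[-0.0009,-0.0104,0,0],[-0.0027,-0.0101,0,0],[-0.0044,-0.0095,0,0],[-0.006,-0.0086,0,0]]'
```

```text
time_s: 7.55
tcp_pos: [0.5475, -0.2228, 0.1605]
ee_rot: [[-0.0, -1.0, -0.002], [-1.0, 0.0, 0.0], [-0.0, 0.002, -1.0]]
wrist_force: [-1.8, 6.7, 3.1]
gripper_width: 0.2
time_s: 7.97
tcp_pos: [0.5961, -0.2094, 0.1605]
ee_rot: [[-0.0, -1.0, -0.003], [-1.0, 0.0, -0.0], [0.0, 0.003, -1.0]]
wrist_force: [-4.9, 3.3, 4.0]
gripper_width: 0.201
```

```bash
python3 -m crank '[[-0.0074,-0.0074,0,0],[-0.0086,-0.006,0,0],[-0.0095,-0.0044,0,0],[-0.0101,-0.0027,0,0],[-0.0104,-0.0009,0,0]]'; python3 -c "
from rows import *
rows((.5577,-.1632),(.6177,-.1632),0,3,75)"
```

```text
time_s: 8.38
tcp_pos: [0.6175, -0.1633, 0.1605]
ee_rot: [[0.0, -1.0, -0.002], [-1.0, -0.0, -0.002], [0.002, 0.002, -1.0]]
wrist_force: [-6.7, -2.4, 2.4]
gripper_width: 0.197
[-0.0031,0.0001,0,0],[-0.0032,0.0002,0,0],[-0.0031,0.0004,0,0],[-0.0031,0.0006,0,0],[-0.003,0.0007,0,0]  #15 0.6157 -0.1477
[-0.003,0.0009,0,0],[-0.003,0.0011,0,0],[-0.0029,0.0012,0,0],[-0.0028,0.0013,0,0],[-0.0028,0.0015,0,0]  #30 0.6097 -0.1332
[-0.0027,0.0017,0,0],[-0.0026,0.0018,0,0],[-0.0025,0.0019,0,0],[-0.0023,0.002,0,0],[-0.0023,0.0022,0,0]  #45 0.6001 -0.1208
[-0.0022,0.0023,0,0],[-0.002,0.0023,0,0],[-0.0019,0.0025,0,0],[-0.0018,0.0026,0,0],[-0.0017,0.0027,0,0]  #60 0.5877 -0.1112
[-0.0015,0.0028,0,0],[-0.0013,0.0028,0,0],[-0.0012,0.0029,0,0],[-0.0011,0.003,0,0],[-0.0009,0.003,0,0]  #75 0.5732 -0.1052
[-0.0007,0.003,0,0],[-0.0006,0.0031,0,0],[-0.0004,0.0031,0,0],[-0.0002,0.0032,0,0],[-0.0001,0.0031,0,0]  #90 0.5577 -0.1032
[0.0001,0.0031,0,0],[0.0002,0.0032,0,0],[0.0004,0.0031,0,0],[0.0006,0.0031,0,0],[0.0007,0.003,0,0]  #105 0.5422 -0.1052
[0.0009,0.003,0,0],[0.0011,0.003,0,0],[0.0012,0.0029,0,0],[0.001
[... 207 characters left out ...]
2,0,0],[0.0025,0.0019,0,0],[0.0026,0.0018,0,0],[0.0027,0.0017,0,0]  #150 0.5057 -0.1332
[0.0028,0.0015,0,0],[0.0028,0.0013,0,0],[0.0029,0.0012,0,0],[0.003,0.0011,0,0],[0.003,0.0009,0,0]  #165 0.4997 -0.1477
[0.003,0.0007,0,0],[0.0031,0.0006,0,0],[0.0031,0.0004,0,0],[0.0032,0.0002,0,0],[0.0031,0.0001,0,0]  #180 0.4977 -0.1632
[0.0031,-0.0001,0,0],[0.0032,-0.0002,0,0],[0.0031,-0.0004,0,0],[0.0031,-0.0006,0,0],[0.003,-0.0007,0,0]  #195 0.4997 -0.1787
[0.003,-0.0009,0,0],[0.003,-0.0011,0,0],[0.0029,-0.0012,0,0],[0.0028,-0.0013,0,0],[0.0028,-0.0015,0,0]  #210 0.5057 -0.1932
[0.0027,-0.0017,0,0],[0.0026,-0.0018,0,0],[0.0025,-0.0019,0,0],[0.0023,-0.002,0,0],[0.0023,-0.0022,0,0]  #225 0.5153 -0.2056
```

```bash
python3 -m crank '[[-0.0031,0.0001,0,0],[-0.0032,0.0002,0,0],[-0.0031,0.0004,0,0],[-0.0031,0.0006,0,0],[-0.003,0.0007,0,0]]'
```

```text
time_s: 8.8
tcp_pos: [0.6155, -0.148, 0.1605]
ee_rot: [[0.0, -1.0, -0.001], [-1.0, -0.0, -0.001], [0.001, 0.001, -1.0]]
wrist_force: [-5.0, -2.9, 1.3]
gripper_width: 0.195
```

```bash
python3 -m crank '[[-0.003,0.0009,0,0],[-0.003,0.0011,0,0],[-0.0029,0.0012,0,0],[-0.0028,0.0013,0,0],[-0.0028,0.0015,0,0]]'
```

```text
time_s: 9.22
tcp_pos: [0.6134, -0.1416, 0.1607]
ee_rot: [[-0.0, -1.0, 0.008], [-1.0, 0.0, -0.013], [0.013, -0.008, -1.0]]
wrist_force: [10.3, -40.2, -13.7]
gripper_width: 0.198
```

Commanding past 21° gave about 41 N against the motion, and the handle stayed at 21.2° while the command reached 30°. That is the stop. It comes after 442° from the start, which fits the 1.2–1.8 turn range. Next I turn back 90° to about -69°.

```bash
python3 -c "
from rows import *
rows((.5577,-.1632),(.6097,-.1332),31,-10,10)"
```

```text
[0.0085,-0.004,0,0],[0.0101,-0.0029,0,0],[0.0104,-0.0011,0,0],[0.0104,0.0007,0,0],[0.0101,0.0026,0,0]  #-19 0.6144 -0.1827
[0.0096,0.0042,0,0],[0.0087,0.0059,0,0],[0.0075,0.0072,0,0],[0.0061,0.0085,0,0],[0.0046,0.0094,0,0]  #-69 0.5792 -0.2192
```

```bash
python3 -m crank '[[0.0085,-0.004,0,0],[0,0,0,0],[0,0,0,0]]'; python3 -m crank '[[0.0101,-0.0029,0,0],[0.0104,-0.0011,0,0],[0.0104,0.0007,0,0],[0.0101,0.0026,0,0]]'
```

```text
time_s: 9.47
tcp_pos: [0.6139, -0.143, 0.1605]
ee_rot: [[-0.001, -1.0, 0.0], [-1.0, 0.001, -0.001], [0.001, -0.0, -1.0]]
wrist_force: [-3.3, -2.9, 2.3]
gripper_width: 0.196
time_s: 9.8
tcp_pos: [0.6147, -0.1813, 0.1605]
ee_rot: [[0.001, -1.0, 0.0], [-1.0, -0.001, 0.002], [-0.002, -0.0, -1.0]]
wrist_force: [-4.6, 4.6, 3.9]
gripper_width: 0.196
```

```bash
python3 -m crank '[[0.0096,0.0042,0,0],[0.0087,0.0059,0,0],[0.0075,0.0072,0,0],[0.0061,0.0085,0,0],[0.0046,0.0094,0,0]]'; python3 -m crank '[[0,0,0,0],[0,0,0,0],[0,0,0,0]]'
```

```text
time_s: 10.22
tcp_pos: [0.5799, -0.2191, 0.1606]
ee_rot: [[0.001, -1.0, 0.003], [-1.0, -0.001, 0.0], [-0.0, -0.003, -1.0]]
wrist_force: [0.4, 3.8, 1.3]
gripper_width: 0.198
time_s: 10.47
tcp_pos: [0.5787, -0.2195, 0.1606]
ee_rot: [[0.0, -1.0, -0.001], [-1.0, -0.0, -0.0], [0.0, 0.001, -1.0]]
wrist_force: [-1.7, 1.3, 2.3]
gripper_width: 0.194
```

```bash
python3 -m crank '[[0,0,0,0],[0,0,0,0],[0,0,0,0],[0,0,0,0],[0,0,0,0]]' 0.087;python3 -m crank '[[0,0,0,0],[0,0,0,0],[0,0,0,0],[0,0,0,0],[0,0,0,0]]';python3 -m crank '[[0,0,-0.01,0],[0,0,-0.02,0],[0,0,-0.03,0],[0,0,-0.03,0],[0,0,-0.03,0]]'; python3 -m crank '[[0.0,0.03,-0.02,0],[0,0.035,-0.01,0],[0,0.035,0,0],[0,0.03,0,0],[0,0.02,0,0]]';python3 -m crank '[[0,0,0,0],[0,0,0,0]]'
python3 - <<'E'
from h import *
from station import sense,capture
import cv2
s=sense();print(s["tcp_pos"],s["wrist_force"],s["gripper_width"])
for n in("top","scene"):
    c=capture(n);P=cloud(c);z=P[...,2];cv2.imwrite(f"pics/{n}_end.png",c["pixels"][:,:,::-1])
    d=np.hypot(P[...,0]-.56,P[...,1]+.162);m=(d<.085)&(z>.165)&(z<.2)
    print(n,P[m].mean(0),m.sum())
E
```

```text
time_s: 10.88
tcp_pos: [0.5797, -0.2192, 0.1605]
ee_rot: [[0.0, -1.0, 0.001], [-1.0, -0.0, -0.0], [0.0, -0.001, -1.0]]
wrist_force: [-1.0, 0.0, -0.1]
gripper_width: 0.488
time_s: 11.3
tcp_pos: [0.5793, -0.2192, 0.1606]
ee_rot: [[0.0, -1.0, 0.0], [-1.0, -0.0, -0.0], [0.0, -0.0, -1.0]]
wrist_force: [0.4, -0.4, 0.4]
gripper_width: 0.874
time_s: 11.72
tcp_pos: [0.5791, -0.2193, 0.2828]
ee_rot: [[0.0, -1.0, 0.0], [-1.0, -0.0, -0.0], [0.0, -0.0, -1.0]]
wrist_force: [1.4, -0.1, -0.1]
gripper_width: 1.0
time_s: 12.13
tcp_pos: [0.4267, -0.2191, 0.3122]
ee_rot: [[-0.0, -1.0, 0.002], [-1.0, 0.0, -0.0], [0.0, -0.002, -1.0]]
wrist_force: [0.4, 0.3, -0.7]
gripper_width: 1.001
time_s: 12.3
tcp_pos: [0.4287, -0.2194, 0.3122]
ee_rot: [[-0.0, -1.0, 0.003], [-1.0, 0.0, -0.001], [0.001, -0.003, -1.0]]
wrist_force: [-0.4, -0.6, 0.3]
gripper_width: 0.998
[ 0.42874209 -0.21935853  0.31222454] [-0.3706897 -0.557273   0.3113868] 0.9982415375718479
top [ 0.58269096 -0.21701619  0.18817115] 118
scene [ 0.58550625 -0.21397516  0.18186032] 163
```

View pics/scene_end.png

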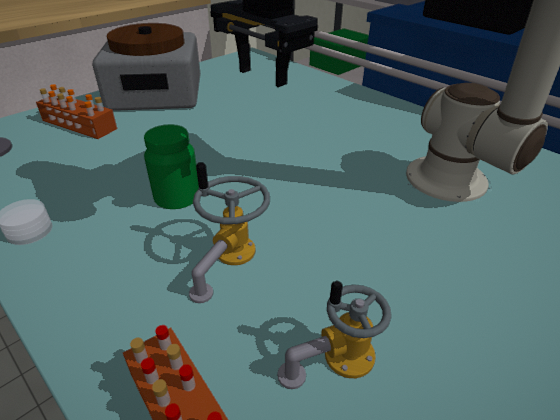

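View pics/top_end.png

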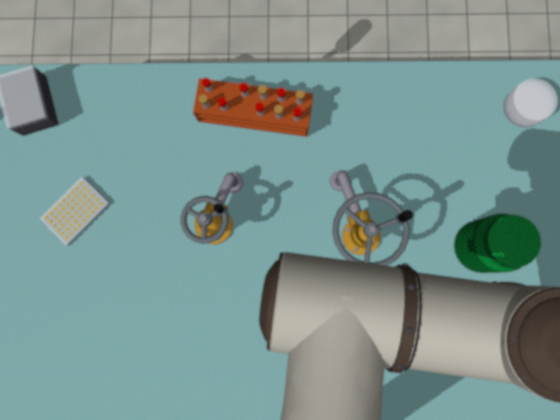

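```bash
python3 -c "
from station import finish_job
print(finish_job())"
```

```text
the job is handed in; nothing more can be done
None
```

I opened the larger valve until it came up against its stop, turned it back about a quarter turn clockwise, let go and handed the job in at about 12.5 s.

- **Stop:** I gripped the crank handle and turned the wheel anticlockwise about 440°. There the handle held at about 20–21° while about 41 N built up against the motion. That amount of travel fits the stated 1.2–1.8 turns.
- **Back-off:** The turn back was about 89–91° by the arm's own readings and about 88–90° by the cameras. The cameras put the handle at -68° to -69°, and the arm put it at -69.5°.
- **Release:** The gripper is fully open and clear of the wheel, and the wrist force is near zero. The highest wrist force I saw in the readings was about 44 N.
- **Smaller valve:** It looks unchanged in both the before and after pictures, and so does everything else on the bench.

**Disagreement between readings:** The hub position worked out from the gripped handle was about 5 mm off the camera value in x. Most likely the handle slid along the finger pads early in the first turn. After I corrected for that, the arm and camera angles agreed to within about 1.5°.

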